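Two repair kits from the hardware stock

ROBOT

A 6-joint arm with a two-finger parallel gripper is mounted at the origin on the work surface. World frame = base frame: x ahead of the robot, y to its left, z up, the work surface at z = 0. Lengths are in m, angles in rad, forces in N, time in s.
With the tool pointing down it reaches from about 0.275 to 1 m from the base axis. Payload 8.4 kg.
Tool frame: the origin (TCP) lies at the very end of the fingers, on their centre line; the grasp point (between the pads) lies 19 mm behind it; z points along the fingers, y is the line along which they close (so a half turn about z gives the same grasp; the last joint's range is limited). The gripper opens to 85 mm and grips with 20 to 120 N. Pads are 22 mm wide; open, the fingers measure 114 mm over their backs; the gripper's body (76 mm by 85 mm) begins 54 mm behind the grasp point. The pads swing forward as they close: fully open they stand 13 mm farther back than shut.
Start: joints at [-1.237, 0.353, 1.633, -0, 1.155, -0.002], TCP at [0.206, -0.59, 0.231] pointing down, gripper open.
Joint ranges: [-2.63, 2.63], [-0.92, 2.1], [0.06, 2.66], [-1.3, 4.44], [0, 2.69], [-3.02, 3.02]. Speed limits (rad/s): [2.22, 2.22, 2.79, 3.14, 3.14, 3.14].

INTERFACE

Orientations are given as [roll, pitch, yaw] about the fixed x, y, z axes, in that order (R = Rz(yaw) Ry(pitch) Rx(roll)).
In Python, from plant import get_obs, get_image, hand_in gives the robot as it stands. The module is installed in compiled form; this text tells all that it offers.
- The arm moves only by the shell command python3 -m crank 'ROWS'. ROWS is JSON, a list of rows, each an object with "hand": the opening in per cent of the stroke, from 0 (shut) to 100 (fully open); "delta_pos": the shift along the tool's x, y, z in units of 60 mm (1.0 is 60 mm), a list of three; "spin": the turn about the tool's z in units of 8 degrees (1.0 is 8 degrees). A call has 1 to 5 rows; each row is the pose to reach, as a shift and turn from the pose commanded when the call began, along the tool's axes at that moment; what a row does not reach only later rows make up. A row lasts 1/8 s, in which the tool goes at most 62.5 mm and 10.7 degrees, less where a joint would pass 70% of its speed; a pose out of reach is approached as far as the arm can. A call with a gripper value outside its range is refused whole. The fingers move at their own pace and stop on an object; the grip force is fixed at half the most. Time passes only in rows, so rows that repeat a pose let the fingers close. It gives the time, the measured TCP pose, the force, the opening and the grip force at its end, in the units of the state.
- get_obs(): the state, without advancing time (a new reading comes with each control period).
- get_image(name): name is "scene" or "side" or "wrist"; returns a dict with "pixels" (480x640x3 uint8, red, green, blue), "vfov" (degrees; the focal length in pixels is half the picture's height over the tangent of half this angle, whatever the lens; pixels are square), "cx", "cy" (the principal point, pixels), "view" (4x4, takes a point from world to camera coordinates). Camera axes: x right, y down, z forward; pixel columns grow to the right and rows downward; lengths in m; the calibration is good to about 2 mm. A picture is of the moment at which its call begins. There is no depth.
- hand_in(): hands the job in; it is judged then, once.
The state is a dict: "time_s": time; "joint_positions": joint angles; "joint_vel": joint speeds; "tau": joint torques, N m; "ee_pos": TCP position; "eef_rot": TCP orientation; "wrist_force": force on the tool from outside, world axes, zero at the start; "ft_torque": the same for the moment, N m; "opening": opening from 0.0 (shut) to 1.0 (fully open); "gripper_force": force on a finger pad.
Only numpy, scipy, OpenCV 4.12 (cv2) and the standard library are available. Lean on these libraries where they do the work, as an engineer would, in place of code of your own. Each camera call takes 0.05 s, during which the arm holds its last target. There are 200 camera calls.

TASK

Make up the parts for two repairs. Into the blue tray put the castor with the red wheel and the screw box with the yellow label; into the orange tray put the wooden knob, the levelling foot and the screw box with the green label. Give each piece a compartment of its own, standing flat on the tray floor the same way up as it stands now, and leave the black-wheeled castor and the metal knob where they are on the bench.

Things in the scene. Friction and masses are not known exactly. Their poses are not given: they have to be found in the camera images.
- tray_blue: Blue plastic kit tray, fixed: 268 (x) by 108 (y) mm, rim and dividers 18 mm high and 4 mm thick, floor 4 mm thick. Origin: centre of its underside, z up. Two dividers make three compartments in a row along x, centred at x = -88, 0, +88 mm, y = 0, each 84 (x) by 100 (y) mm inside. Empty at the start; lies on either side of the stock, a little turned.
- tray_orange: Orange plastic kit tray, fixed: 268 (x) by 108 (y) mm, rim and dividers 18 mm high and 4 mm thick, floor 4 mm thick. Origin: centre of its underside, z up. Two dividers make three compartments in a row along x, centred at x = -88, 0, +88 mm, y = 0, each 84 (x) by 100 (y) mm inside. Empty at the start; lies on either side of the stock, a little turned.
- castor_red_mid (a point): Swivel castor with a red wheel, 70 mm tall, wheel up, standing on its 56 x 56 x 4 mm steel plate. Point: over the plate's centre, 35 mm above its underside; z up. Two flat fork cheeks, 32 mm over their outer faces (y), span 12 to 52 mm up and x -11 to +21 mm. Wheel between them 50 mm diameter, 22 mm wide, axle along y at x +8 mm, 45 mm up. Loose, about 0.18 kg. Belongs in the blue tray.
- box_yellow_mid (a point): Cardboard box of screws with a yellow label on its lid and a yellow band round its sides, closed: 62 mm (x) by 42 mm (y) by 48 mm tall, lid up. The point is its centre, 24 mm above its underside. z is up. Loose, about 0.2 kg. Belongs in the blue tray.
- knob_wood_mid (a point): Round cabinet knob of brown wood, 38 mm tall, standing on its foot (30 mm diameter), head up. The point is on its axis 20 mm above its underside; the head is 40 mm in diameter from 16 to 29 mm above the underside, and the neck below it is narrower (20 mm). z is up. Loose, about 0.05 kg. Belongs in the orange tray.
- foot_mid (a point): Furniture levelling foot, 62 mm tall, standing on its round black base, steel screw upright. Base 44 mm diameter, 5 mm thick at its edge, rising to a 20 mm hub up to 18 mm; 17 mm nut from 18 to 25 mm; threaded stud 10 mm diameter from 25 to 62 mm above the underside. Point: on its axis, 31 mm above the underside; z up. Loose, about 0.09 kg. Belongs in the orange tray.
- box_green_mid (a point): Cardboard box of screws with a green label on its lid and a green band round its sides, closed: 62 mm (x) by 42 mm (y) by 48 mm tall, lid up. The point is its centre, 24 mm above its underside. z is up. Loose, about 0.2 kg. Belongs in the orange tray.
- castor_black_mid (a point): Swivel castor with a black wheel, 70 mm tall, wheel up, standing on its 56 x 56 x 4 mm steel plate. Point: over the plate's centre, 35 mm above its underside; z up. Two flat fork cheeks, 32 mm over their outer faces (y), span 12 to 52 mm up and x -11 to +21 mm. Wheel between them 50 mm diameter, 22 mm wide, axle along y at x +8 mm, 45 mm up. Loose, about 0.18 kg. Not wanted: it stays where it is.
- knob_steel_mid (a point): Round cabinet knob of bright grey metal, 38 mm tall, standing on its foot (30 mm diameter), head up. The point is on its axis 20 mm above its underside; the head is 40 mm in diameter from 16 to 29 mm above the underside, and the neck below it is narrower (20 mm). z is up. Loose, about 0.11 kg. Not wanted: it stays where it is.
Mind the look-alikes: they are no part of the job. Leave any pink look-alike of the part that bears box_green_mid alone.

How it is judged:
By the outcome, as a careful person would: the job done as asked, in the order asked, and still so for the second after the job is handed in, with the robot touching nothing.
It also fails if it takes over 118 s, if anything falls off the work surface, if the arm or the gripper's body presses on something with over 40 N, if the wrist force passes 120 N, or if a joint passes its speed limit or range.

## Working session

There is one attempt and no reset: what is moved stays moved. The work goes in short steps, Python scripts to look and compute and a shell command to move; the robot and the scene stay as the last step left them, time stands still between calls to the robot, and variables do not carry over. Pictures are saved under pics/ and viewed, at most 14 in all, crops included, and the job is handed in when it is done.

```bash
mkdir -p pics; cat > h.py <<'E'
import numpy as np, cv2
from plant import get_obs, get_image
def grab(n,tag):
    g=get_image(n); cv2.imwrite(f"pics/{tag}.png",cv2.cvtColor(g["pixels"],cv2.COLOR_RGB2BGR)); np.savez(f"pics/{tag}.npz",**g); return g
def load(tag): return dict(np.load(f"pics/{tag}.npz"))
def ray(g,u,v):
    f=240/np.tan(np.radians(float(g["vfov"]))/2); V=np.array(g["view"]); R,t=V[:3,:3],V[:3,3]
    d=R.T@np.array([(u-g["cx"])/f,(v-g["cy"])/f,1]); return -R.T@t,d
def onz(g,u,v,z):
    o,d=ray(g,u,v); return o+d*(z-o[2])/d[2]
def proj(g,p):
    f=240/np.tan(np.radians(float(g["vfov"]))/2); V=np.array(g["view"]); c=V[:3,:3]@np.array(p)+V[:3,3]
    return np.array([f*c[0]/c[2]+g["cx"],f*c[1]/c[2]+g["cy"]])
E
python3 - <<'E'
from h import *
for n in("scene","side","wrist"):
    g=grab(n,n+"0"); print(n,g["vfov"],g["cx"],g["cy"],np.round(ray(g,320,240),3).tolist())
o=get_obs(); print(o)
E
```

```text
scene 43.246100812900636 314.1205321647081 234.57703192914227 [[1.197, -0.06, 0.874], [-0.573, 0.05, -0.818]]
side 43.25246250242927 309.7213480030454 235.07220514436676 [[0.084, 0.586, 0.795], [0.452, -0.566, -0.69]]
wrist 71.25811796689854 322.3196626421578 237.40925283310716 [[0.282, -0.563, 0.374], [-0.305, -0.097, -0.947]]
{'time_s': 0.15, 'joint_positions': array([-1.23739651e+00,  3.53469731e-01,  1.63396388e+00, -1.21168608e-05,
        1.15520282e+00, -2.39255247e-03]), 'joint_vel': array([ 0.00081133, -0.00050737, -0.00211964,  0.00040647, -0.00132782,
       -0.00059246]), 'tau': array([ 2.20532173e-03, -6.05635571e+01, -3.42340207e+01,  1.45248478e-04,
        6.16947931e-03,  1.92726236e-05]), 'ee_pos': array([ 0.20582995, -0.58974888,  0.23074597]), 'eef_rot': array([-3.14054885e+00,  8.58300378e-06,  3.35797275e-01]), 'wrist_force': array([-0.41139269,  0.33534664, -0.7302945 ]), 'ft_torque': array([0.0398898 , 0.01188868, 0.03542747]), 'gripper_force': 0.0, 'opening': 0.9977414234109008}
```

View pics/scene0.png

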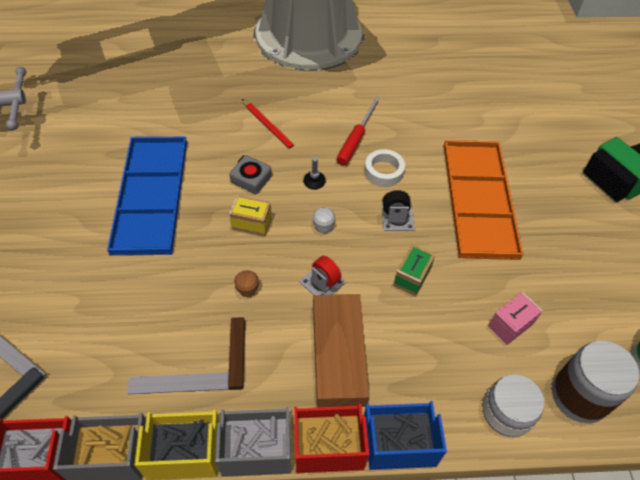

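View pics/side0.png

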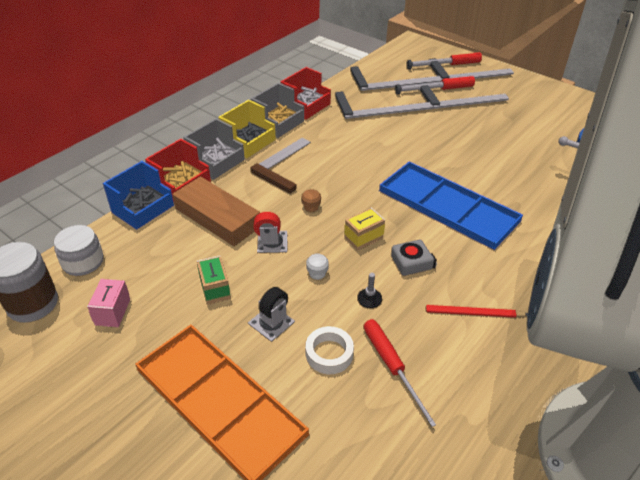

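The scene camera (looking back towards the base, +y on the right) shows these pieces:
- Blue tray around (148,195), orange tray around (482,198).
- Yellow box (250,215), green box (414,270). The pink look-alike is at (515,317).
- Red castor (323,275), black castor (398,210).
- Wooden knob (247,283), steel knob (323,219), foot (315,175).

I'll confirm these in one enlarged crop.

```bash
python3 - <<'E'
import cv2
a=cv2.imread("pics/scene0.png")[150:305,225:440]; cv2.imwrite("pics/crop0.png",cv2.resize(a,None,fx=3.7,fy=3.7,interpolation=cv2.INTER_CUBIC))
b=cv2.imread("pics/side0.png")[175:350,185:400]; cv2.imwrite("pics/crop1.png",cv2.resize(b,None,fx=3.4,fy=3.4,interpolation=cv2.INTER_CUBIC))
E
python3 - <<'E'
from h import *
g=load("scene0"); hsv=cv2.cvtColor(g["pixels"],cv2.COLOR_RGB2HSV)
def blobs(n,lo,hi,amin,g,hsv,z):
    m=cv2.inRange(hsv,np.array(lo),np.array(hi)); c,_=cv2.findContours(m,cv2.RETR_EXTERNAL,cv2.CHAIN_APPROX_NONE)
    for k in c:
        if cv2.contourArea(k)<amin: continue
        h=cv2.convexHull(k).reshape(-1,2); w=np.array([onz(g,u,v,z)[:2] for u,v in h],np.float32)
        r=cv2.minAreaRect(w*1000); print(n,cv2.boundingRect(k),"c",np.round(r[0],1),"size",np.round(r[1],1),"ang",round(r[2],1))
for s in("scene0","side0"):
    g=load(s); hsv=cv2.cvtColor(g["pixels"],cv2.COLOR_RGB2HSV); print(s)
    blobs("blue tray",[105,150,60],[122,255,255],2000,g,hsv,.018)
    blobs("orange tray",[5,210,120],[14,255,255],2000,g,hsv,.018)
    blobs("yellow",[22,150,140],[32,255,255],200,g,hsv,.048)
    blobs("green",[50,100,60],[80,255,255],200,g,hsv,.048)
    blobs("wood knob",[5,120,50],[12,205,190],200,g,hsv,.022)
E
```

```text
scene0
blue tray (365, 402, 81, 67) c [936.4  94.6] size [107.7  90. ] ang 89.5
blue tray (108, 137, 78, 118) c [ 478.9 -312.5] size [107.9 274.8] ang 88.8
orange tray (445, 141, 77, 118) c [509.1 292.1] size [106.5 274. ] ang 85.9
yellow (135, 410, 82, 56) c [ 936.9 -220.3] size [103.7  71.1] ang 89.7
yellow (233, 197, 35, 21) c [ 546.1 -127. ] size [53.9 35. ] ang 73.4
green (401, 248, 30, 30) c [669.1 144.2] size [32.3 52.3] ang 58.2
green (599, 137, 41, 62) c [472.2 567.7] size [146.   68.8] ang 5.6
wood knob (229, 318, 15, 70) c [ 802.6 -145.3] size [ 19.5 112.6] ang 89.7
side0
blue tray (380, 162, 142, 87) c [ 467.9 -301.3] size [121.1 270.1] ang 88.7
blue tray (104, 161, 69, 68) c [964.8  74.5] size [144.3 165.3] ang 89.8
yellow (349, 210, 33, 20) c [ 545.7 -124.2] size [53.5 34.3] ang 73.4
yellow (219, 100, 56, 57) c [ 928.  -217.1] size [108.3 208.9] ang 65.5
green (204, 286, 26, 14) c [625.  177.2] size [40.  21.3] ang 57.5
green (200, 258, 25, 25) c [668.8 147.6] size [32.8 52.2] ang 58.0
wood knob (256, 430, 53, 50) c [363.4 307.8] size [95.3  6.6] ang 85.7
wood knob (212, 393, 93, 48) c [411.8 306.3] size [99.3 82.7] ang 85.9
wood knob (136, 365, 113, 115) c [504.8 355.5] size [  4.6 255.3] ang 85.8
wood knob (174, 358, 89, 44) c [498.8 300.1] size [99.7 83.7] ang 86.0
wood knob (139, 327, 85, 42) c [587.  293.5] size [99.4 83.6] ang 85.6
wood knob (12, 285, 31, 27) c [873.7 377.6] size [43.6 56.8] ang 71.4
wood knob (173, 176, 87, 69) c [805.8   9.6] size [106.2 204.9] ang 88.8
wood knob (251, 164, 44, 28) c [ 786.5 -131.3] size [ 28.9 118. ] ang 89.2
```

View pics/crop0.png

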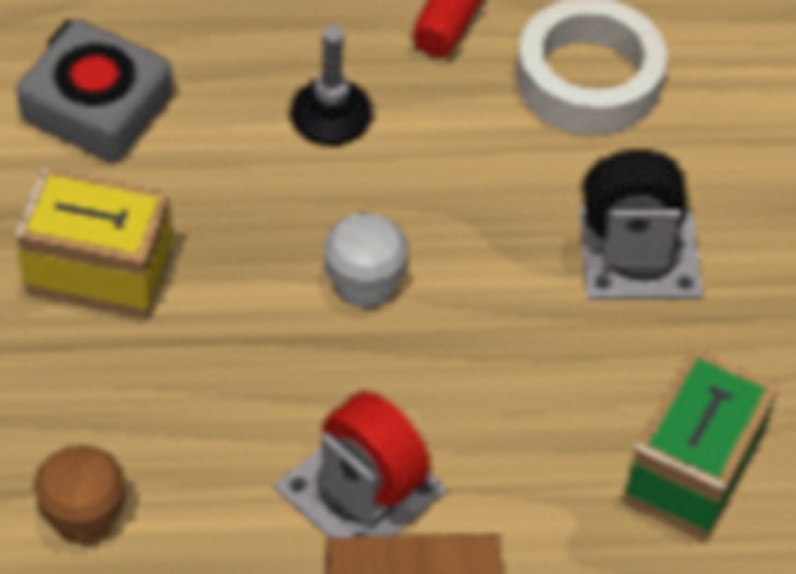

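View pics/crop1.png

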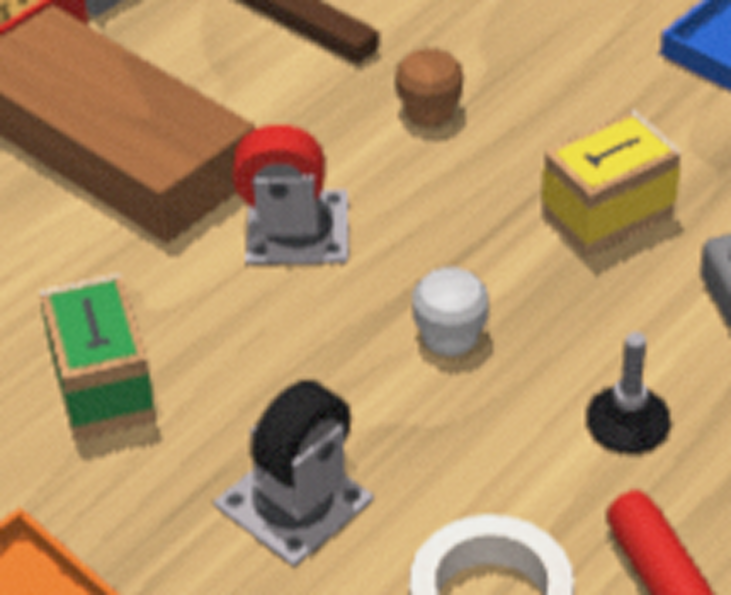

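The crops confirm the choice. The red wheel sits on the plate at scene (323,275), next to the wood block. The brown knob is at (247,283) and the grey one at (323,219). The green label is at (414,265), and the pink box lies outside the crop. Next I measure the castor, knob, foot and tray rims in both views.

```bash
python3 - <<'E'
from h import *
S,D=load("scene0"),load("side0")
H=lambda g:cv2.cvtColor(g["pixels"],cv2.COLOR_RGB2HSV)
def tri(a,b):
    (o1,d1),(o2,d2)=ray(S,*a),ray(D,*b); d1/=np.linalg.norm(d1); d2/=np.linalg.norm(d2)
    A=np.c_[d1,-d2]; s=np.linalg.lstsq(A,o2-o1,rcond=None)[0]; p,q=o1+d1*s[0],o2+d2*s[1]
    return np.round((p+q)*500,1),round(np.linalg.norm(p-q)*1000,1)
# trays: outer hull polygon
for n,lo,hi in(("blue",[105,150,40],[122,255,255]),("orange",[4,195,70],[15,255,255])):
    for t,g in(("scene",S),("side",D)):
        m=cv2.inRange(H(g),np.array(lo),np.array(hi)); m=cv2.morphologyEx(m,cv2.MORPH_OPEN,np.ones((3,3)))
        m[400:]=0 if t=="scene" else m[400:]
        if t=="side": m[:, :130]=0
        if t=="side" and n=="blue": m[:,:300]=0
        c=max(cv2.findContours(m,cv2.RETR_EXTERNAL,cv2.CHAIN_APPROX_NONE)[0],key=cv2.contourArea)
        k=cv2.approxPolyDP(cv2.convexHull(c),2,True).reshape(-1,2)
        print(n,t,[(tuple(map(int,p)),np.round(onz(g,*p,.018)[:2]*1000).tolist()) for p in k])
print("stud top",tri((315,158.6),(371.2,275)))
print("foot base",tri((314.5,180.3),(370,298)))
for t,g,L in(("scene",S,[(300.1,281.6),(345.3,282.4)]),("side",D,[(257.1,252.1),(287.1,252.1),(287.1,230.9)])):
    print("plate",t,[np.round(onz(g,*p,.004)[:2]*1000,1).tolist() for p in L])
# dark/brown wood knob and foot masks in ROI, saturation-independent: darker than the bench
for n,t,g,(x0,y0,x1,y1) in(("knob","scene",S,(228,262,268,300)),("knob","side",D,(295,182,330,215)),("foot","scene",S,(298,165,332,195)),("foot","side",D,(352,280,390,312))):
    h=H(g)[y0:y1,x0:x1]; 
    m=cv2.inRange(h,np.array([3,100,30]),np.array([14,255,200])) if n=="knob" else (h[...,2]<60).astype(np.uint8)*255
    c=max(cv2.findContours(m,cv2.RETR_EXTERNAL,cv2.CHAIN_APPROX_NONE)[0],key=cv2.contourArea).reshape(-1,2)+[x0,y0]
    l,r=c[:,0].min(),c[:,0].max(); vm=(c[c[:,0]==l,1].mean()+c[c[:,0]==r,1].mean())/2; z=.022 if n=="knob" else .004
    print(n,t,cv2.boundingRect(c),"mid",(l+r)/2,vm,np.round(onz(g,(l+r)/2,vm,z)*1000,1),"width mm",np.linalg.norm(onz(g,l,vm,z)-onz(g,r+1,vm,z))*1000)
# wheel red
for t,g,(x0,y0,x1,y1) in(("scene",S,(300,250,350,290)),("side",D,(250,205,285,245))):
    h=H(g)[y0:y1,x0:x1]; m=cv2.inRange(h,np.array([0,180,100]),np.array([4,255,255]))|cv2.inRange(h,np.array([174,180,100]),np.array([180,255,255]))
    v,u=np.nonzero(m); print("wheel",t,u.min()+x0,u.max()+x0,v.min()+y0,v.max()+y0)
print("block corner top side",np.round(onz(D,185+255/3.4,175+130/3.4,.03)*1000), np.round(onz(D,185+165/3.4,175+192/3.4,.03)*1000), "scene",[np.round(onz(S,*p,.03)*1000) for p in((314,295),(360,295))])
E
```

```text
blue scene [((184, 137), [343.0, -260.0]), ((185, 147), [370.0, -256.0]), ((171, 252), [614.0, -261.0]), ((110, 254), [615.0, -363.0]), ((108, 247), [600.0, -369.0]), ((131, 138), [343.0, -363.0])]
blue side [((381, 184), [603.0, -263.0]), ((411, 163), [595.0, -364.0]), ((520, 214), [340.0, -359.0]), ((520, 219), [334.0, -345.0]), ((495, 247), [335.0, -243.0]), ((491, 247), [340.0, -239.0]), ((381, 190), [591.0, -246.0])]
orange scene [((446, 141), [370.0, 252.0]), ((498, 143), [379.0, 354.0]), ((520, 244), [619.0, 338.0]), ((519, 258), [648.0, 329.0]), ((459, 256), [640.0, 228.0]), ((444, 147), [386.0, 246.0])]
orange side [((159, 355), [622.0, 308.0]), ((158, 386), [580.0, 345.0]), ((155, 386), [583.0, 348.0]), ((138, 369), [627.0, 346.0]), ((137, 364), [635.0, 341.0])]
stud top (array([447.6,  -8.6,  59.2]), np.float64(2.6))
foot base (array([ 4.472e+02, -9.500e+00, -3.000e-01]), np.float64(0.0))
plate scene [[672.4, -44.3], [676.8, 31.2]]
plate side [[671.9, 36.5], [629.1, 0.8], [667.5, -42.7]]
knob scene (235, 271, 23, 26) mid 246.0 282.0 [ 680.8 -133.    22. ] width mm 37.528210979900216
knob side (302, 189, 19, 23) mid 311.0 198.0 [ 681.6 -131.7   22. ] width mm 37.98430480777681
foot scene (304, 173, 21, 16) mid 314.0 179.75 [449.4 -10.6   4. ] width mm 39.678705245123915
foot side (358, 290, 24, 18) mid 369.5 298.25 [445.6  -5.3   4. ] width mm 41.27511758218264
wheel scene 313 339 256 285
wheel side 254 279 212 233
block corner top side [722. -26.  30.] [724.  43.  30.] scene [array([714., -23.,  30.]), array([717.,  50.,  30.])]
```

All points agree with the given sizes: plate diagonal 78 mm, lids about 54 x 35 label, knob width 38, stud top near 60. The castor stands close to the wood block, so I'll use a reduced opening there. Next I write a helper that works out shifts, check the castor's orientation, and move.

```bash
cat > go.py <<'E'
import sys,numpy as np
from plant import get_obs
from scipy.spatial.transform import Rotation as R
# usage: go.py x y z(mm) yaw(deg): prints delta_pos, spin in move units from the measured pose
o=get_obs(); r=R.from_euler("xyz",o["eef_rot"]); t=np.array(list(map(float,sys.argv[1:4])))
yaw=np.degrees(o["eef_rot"][2]); d=r.inv().apply(t-o["ee_pos"]*1000)/60
print("delta",np.round(d,3),"spin",round(-(float(sys.argv[4])-yaw)/8,3),"| t",round(o["time_s"],2),"pos",np.round(o["ee_pos"]*1000,1),"yaw",round(yaw,1),"open",round(o["opening"],3),"F",round(o["gripper_force"],1),"W",np.round(o["wrist_force"],1))
E
python3 - <<'E'
from h import *
S,D=load("scene0"),load("side0")
for a in(42,222):
    c,s=np.cos(np.radians(a)),np.sin(np.radians(a)); p=(.671+.008*c,-.004+.008*s,.045); print(a,proj(S,p),proj(D,p))
# block corner height
o1,d1=ray(S,314,295);o2,d2=ray(D,260,213.2);s=np.linalg.lstsq(np.c_[d1,-d2],o2-o1,rcond=None)[0];print("block corner",o1+d1*s[0],o2+d2*s[1])
E
python3 go.py 675 -1 130 42
```

```text
42 [328.38955904 269.96934817] [266.88343507 224.79402449]
222 [321.38262992 263.98415955] [275.55502989 224.56931122]
block corner [ 0.71683335 -0.02364415  0.03518705] [ 0.71756721 -0.02242191  0.03481942]
delta [10.616 -6.686  1.686] spin -2.845 | t 0.15 pos [ 205.8 -589.7  230.7] yaw 19.2 open 0.998 F 0.0 W [-0.4  0.3 -0.7]
```

The wheel centre matches the 42° heading. I move towards the castor.

```bash
python3 -m crank '[{"hand":60,"delta_pos":[5.3,-3.35,0.85],"spin":-1.4},{"hand":60,"delta_pos":[5.3,-3.35,0.85],"spin":-1.4},{"hand":60,"delta_pos":[5.3,-3.35,0.85],"spin":-1.4},{"hand":60,"delta_pos":[5.3,-3.35,0.85],"spin":-1.4},{"hand":60,"delta_pos":[5.3,-3.35,0.85],"spin":-1.4}]'; python3 go.py 675 -1 130 42
```

```text
time_s: 0.78
ee_pos: [0.3995, -0.346, 0.1891]
eef_rot: [3.141, -0.0, 0.531]
wrist_force: [1.1, -0.2, 0.8]
opening: 0.599
gripper_force: 0.0
delta [ 6.871 -2.633  0.985] spin -1.447 | t 0.78 pos [ 399.5 -346.   189.1] yaw 30.4 open 0.599 F 0.0 W [ 1.1 -0.2  0.8]
```

```bash
python3 -m crank '[{"hand":60,"delta_pos":[6.8,-2.6,0.9],"spin":-1.4},{"hand":60,"delta_pos":[6.8,-2.6,0.9],"spin":-1.4},{"hand":60,"delta_pos":[6.8,-2.6,0.9],"spin":-1.4},{"hand":60,"delta_pos":[6.8,-2.6,0.9],"spin":-1.4},{"hand":60,"delta_pos":[6.8,-2.6,0.9],"spin":-1.4}]' | head -1; python3 go.py 675 -1 130 42
```

```text
time_s: 1.4
delta [ 2.154 -0.371  0.344] spin -0.044 | t 1.4 pos [ 593.2 -103.5  150.6] yaw 41.7 open 0.596 F 0.0 W [ 0.4 -0.7 -0.2]
```

```bash
python3 -m crank '[{"hand":60,"delta_pos":[2.15,-0.37,0.34],"spin":0},{"hand":60,"delta_pos":[2.15,-0.37,0.34],"spin":0},{"hand":60,"delta_pos":[2.15,-0.37,0.34],"spin":0},{"hand":60,"delta_pos":[2.15,-0.37,0.34],"spin":0}]' | head -1; python3 go.py 675 -1 21 42
python3 - <<'E'
from h import *
grab("wrist","wrist1")
E
```

```text
time_s: 1.9
delta [ 0.042 -0.003  1.815] spin -0.036 | t 1.9 pos [673.4  -2.8 129.9] yaw 41.7 open 0.606 F 0.0 W [ 0.2 -0.3  0.2]
```

View pics/wrist1.png

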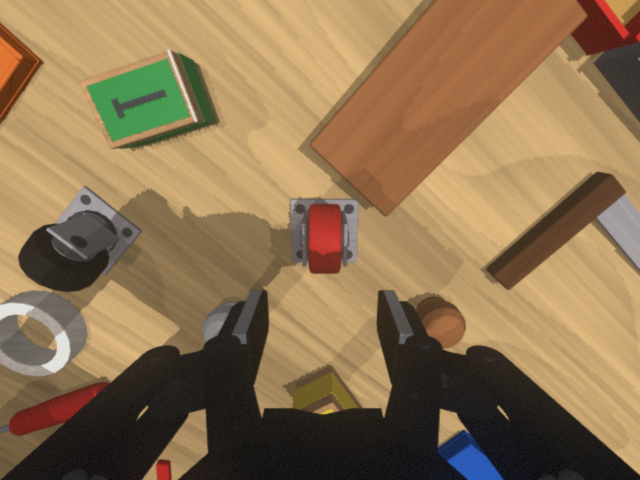

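The wrist view shows the castor plate at (324,232), square to the image and centred between the fingers (gap centre about 323). The block's corner at (385,215) is clear of the right finger. I descend, with a quick numeric check on the plate first.

```bash
python3 - <<'E'
from h import *
g=load("wrist1")
for n,u,v,z in(("plate",324,232,.004),("green lid",141,102,.048)): print(n,np.round(onz(g,u,v,z)*1000,1))
m=cv2.inRange(cv2.cvtColor(g["pixels"],cv2.COLOR_RGB2HSV),np.array([50,100,90]),np.array([80,255,255]))
c=max(cv2.findContours(m,0,2)[0],key=cv2.contourArea).reshape(-1,2); print(cv2.minAreaRect(np.array([onz(g,*p,.048)[:2]*1000 for p in c],np.float32)))
E
python3 -m crank '[{"hand":60,"delta_pos":[0.04,0,0.9],"spin":0},{"hand":60,"delta_pos":[0.04,0,1.8],"spin":0},{"hand":60,"delta_pos":[0.04,0,1.8],"spin":0},{"hand":60,"delta_pos":[0.04,0,1.8],"spin":0}]'; python3 go.py 675 -1 21 42
```

```text
plate [671.6  -5.8   4. ]
green lid [669.1 145.7  48. ]
((668.4157104492188, 147.2536163330078), (33.88265609741211, 53.9768180847168), 57.97942352294922)
time_s: 2.45
ee_pos: [0.6765, -0.0025, 0.0246]
eef_rot: [3.14, -0.001, 0.726]
wrist_force: [1.7, -0.0, 1.1]
opening: 0.602
gripper_force: 0.0
delta [-0.002 -0.035  0.06 ] spin -0.054 | t 2.45 pos [676.5  -2.5  24.6] yaw 41.6 open 0.602 F 0.0 W [ 1.7 -0.   1.1]
```

```bash
python3 -m crank '[{"hand":0,"delta_pos":[0,0,0],"spin":0},{"hand":0,"delta_pos":[0,0,0],"spin":0},{"hand":0,"delta_pos":[0,0,0],"spin":0},{"hand":0,"delta_pos":[0,0,0],"spin":0},{"hand":0,"delta_pos":[0,0,0],"spin":0}]'|tail -3
python3 -m crank '[{"hand":0,"delta_pos":[0,0,-0.7],"spin":0},{"hand":0,"delta_pos":[0,0,-1.6],"spin":0},{"hand":0,"delta_pos":[0,0,-1.6],"spin":0}]' | tail -3; python3 go.py 565.0 -308 110 88.8
```

```text
wrist_force: [-0.7, -2.4, 8.1]
opening: 0.365
gripper_force: 61.2
wrist_force: [0.0, 0.4, -1.8]
opening: 0.366
gripper_force: 60.3
delta [-4.821  2.549  0.23 ] spin -5.894 | t 3.45 pos [679.4  -1.5 125. ] yaw 41.6 open 0.366 F 60.3 W [ 0.   0.4 -1.8]
```

```bash
python3 -m crank '[{"hand":0,"delta_pos":[-4.85,2.57,0.2],"spin":-5.9},{"hand":0,"delta_pos":[-4.85,2.57,0.2],"spin":-5.9},{"hand":0,"delta_pos":[-4.85,2.57,0.2],"spin":-5.9},{"hand":0,"delta_pos":[-4.85,2.57,0.2],"spin":-5.9},{"hand":0,"delta_pos":[-4.85,2.57,0.2],"spin":-5.9}]'|head -1; python3 go.py 561 -307 110 88.8
```

```text
time_s: 4.08
delta [-0.292 -0.109 -0.046] spin 0.038 | t 4.08 pos [ 567.8 -289.6  107.3] yaw 89.1 open 0.364 F 60.2 W [ 1.1  0.  -1.6]
```

```bash
python3 -m crank '[{"hand":0,"delta_pos":[-0.29,-0.11,0],"spin":0},{"hand":0,"delta_pos":[-0.29,-0.11,0],"spin":0},{"hand":0,"delta_pos":[-0.29,-0.11,0],"spin":0}]'|head -1; python3 go.py 561 -307 29 88.8
python3 - <<'E'
from h import *
S=grab("scene","scene2");D=grab("side","side2");W=grab("wrist","wrist2")
a=cv2.imread("pics/scene2.png")[110:280,70:240]; b=cv2.imread("pics/side2.png")[120:290,340:540]; w=cv2.imread("pics/wrist2.png")
cv2.imwrite("pics/crop2.png",np.hstack([cv2.resize(a,(400,400)),cv2.resize(b,(400,400))]))
E
```

```text
time_s: 4.45
delta [-0.047 -0.019  1.305] spin 0.005 | t 4.45 pos [ 562.2 -304.2  107.3] yaw 88.8 open 0.361 F 60.2 W [-0.6  0.2 -3.1]
```

View pics/crop2.png

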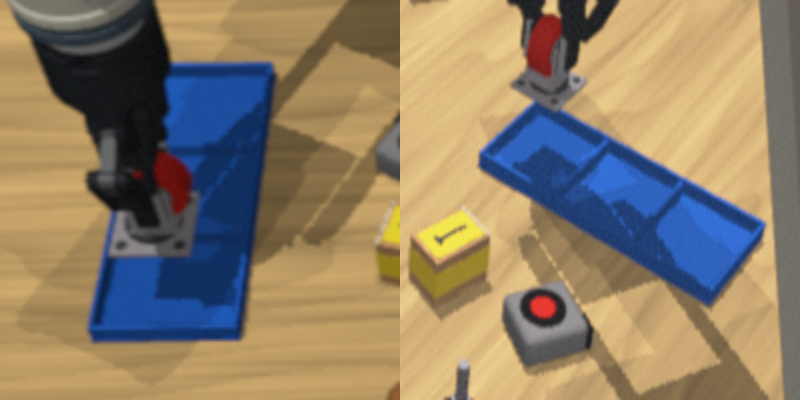

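The crop shows the castor held level over the blue tray: plate at scene about (136,206), near divider at row about 211, near rim at row about 249. I check the target against the same view's rim points before lowering.

```bash
python3 - <<'E'
from h import *
g=load("scene2");s=170/400
P=lambda x,y,z:np.round(onz(g,70+x*s,110+y*s,z)*1000,1)
print("plate",[P(*p,.087) for p in((110,255),(192,255),(197,195))])
print("rim near",P(95,327,.018),P(243,327,.018),"divider R end",P(252,237,.018),"far R",P(272,68,.018))
d=load("side2");Q=lambda x,y,z:np.round(onz(d,340+x*.5,120+y*.425,z)*1000,1)
x0=400
print("side plate",[Q(x-x0,y,.087) for x,y in((511,85),(551,107),(586,80))])
print("side rim L",Q(482-x0,155,.018),"far",Q(535-x0,103,.018),"near right",Q(710-x0,292,.018),"R",Q(763-x0,224,.018))
E
```

```text
plate [array([ 592.4, -338.3,   87. ]), array([ 594.4, -282.2,   87. ]), array([ 540.9, -284.5,   87. ])]
rim near [ 604.5 -364.2   18. ] [ 608.3 -258.    18. ] divider R end [ 525.9 -258.4   18. ] far R [ 348.7 -256.8   18. ]
side plate [array([ 585.7, -278.9,   87. ]), array([ 538.3, -278. ,   87. ]), array([ 532.2, -332.8,   87. ])]
side rim L [ 599.1 -257.5   18. ] far [ 599.  -356.4   18. ] near right [ 338.1 -250.4   18. ] R [ 336.5 -357.1   18. ]
```

Plate and compartment centre agree within a few mm in both views, so I lower.

```bash
python3 -m crank '[{"hand":0,"delta_pos":[-0.05,-0.03,0.7],"spin":0},{"hand":0,"delta_pos":[-0.05,-0.03,1.1],"spin":0},{"hand":0,"delta_pos":[-0.05,-0.03,1.29],"spin":0},{"hand":0,"delta_pos":[-0.05,-0.03,1.29],"spin":0},{"hand":0,"delta_pos":[-0.05,-0.03,1.29],"spin":0}]'; python3 go.py 561 -307 28.6 88.8
```

```text
time_s: 5.22
ee_pos: [0.5608, -0.3082, 0.0306]
eef_rot: [3.141, 0.0, 1.551]
wrist_force: [-0.1, -0.2, -2.1]
opening: 0.362
gripper_force: 61.6
delta [0.02  0.003 0.033] spin 0.009 | t 5.22 pos [ 560.8 -308.2   30.6] yaw 88.9 open 0.362 F 61.6 W [-0.1 -0.2 -2.1]
```

```bash
python3 -m crank '[{"hand":0,"delta_pos":[0,0,0.04],"spin":0},{"hand":0,"delta_pos":[0,0,0.04],"spin":0},{"hand":55,"delta_pos":[0,0,0.04],"spin":0},{"hand":55,"delta_pos":[0,0,0.04],"spin":0},{"hand":55,"delta_pos":[0,0,0.04],"spin":0}]'|tail -3;  python3 -m crank '[{"hand":60,"delta_pos":[0,0,-0.7],"spin":0},{"hand":60,"delta_pos":[0,0,-1.6],"spin":0},{"hand":90,"delta_pos":[0,0,-1.6],"spin":0}]' | tail -3; python3 go.py 546 -126 130 73.4
```

```text
wrist_force: [0.1, -0.3, 0.6]
opening: 0.552
gripper_force: 0.0
wrist_force: [-0.2, 0.6, -0.5]
opening: 0.796
gripper_force: 0.0
delta [ 3.059 -0.341 -0.045] spin 1.93 | t 6.22 pos [ 562.7 -309.9  128.1] yaw 88.8 open 0.796 F 0.0 W [-0.2  0.6 -0.5]
```

```bash
python3 - <<'E'
from h import *
g=load("scene0"); print("tape corner",np.round(onz(g,255.3,193.2,0)*1000), np.round(onz(g,230,175,0)*1000))
E
python3 -m crank '[{"hand":72,"delta_pos":[3.06,-0.34,0],"spin":1.93},{"hand":72,"delta_pos":[3.06,-0.34,0],"spin":1.93},{"hand":72,"delta_pos":[3.06,-0.34,0],"spin":1.93},{"hand":72,"delta_pos":[3.06,-0.34,0],"spin":1.93},{"hand":72,"delta_pos":[3.06,-0.34,0],"spin":1.93}]'|head -1
python3 go.py 546 -126 15 73.4
```

```text
tape corner [ 475. -121.    0.] [ 429. -170.    0.]
time_s: 6.85
delta [-0.012  0.05   1.802] spin 0.007 | t 6.85 pos [ 543.3 -124.5  123.1] yaw 73.5 open 0.718 F 0.0 W [-0.  -0.5  1. ]
```

Tape corner at x = 475 mm leaves about 25 mm to the finger. I descend and grip.

```bash
python3 -m crank '[{"hand":72,"delta_pos":[0,0.05,0.9],"spin":0},{"hand":72,"delta_pos":[0,0.05,1.8],"spin":0},{"hand":72,"delta_pos":[0,0.05,1.8],"spin":0},{"hand":72,"delta_pos":[0,0.05,1.8],"spin":0}]'|sed -n 2,4p;  python3 -m crank '[{"hand":0,"delta_pos":[0,0,0],"spin":0},{"hand":0,"delta_pos":[0,0,0],"spin":0},{"hand":0,"delta_pos":[0,0,0],"spin":0},{"hand":0,"delta_pos":[0,0,0],"spin":0}]'; python3 -m crank '[{"hand":0,"delta_pos":[0,0,-0.7],"spin":0},{"hand":0,"delta_pos":[0,0,-1.4],"spin":0},{"hand":0,"delta_pos":[0,0,-1.4],"spin":0}]' | tail -3; python3 go.py 385 -308 100 88.8
```

```text
ee_pos: [0.5471, -0.1263, 0.0167]
eef_rot: [3.141, 0.0, 1.28]
wrist_force: [1.1, -0.3, 0.8]
time_s: 7.85
ee_pos: [0.5479, -0.1259, 0.018]
eef_rot: [3.138, 0.0, 1.281]
wrist_force: [-1.0, -1.7, 4.9]
opening: 0.483
gripper_force: 61.5
wrist_force: [0.8, -0.6, -2.3]
opening: 0.483
gripper_force: 61.8
delta [-3.689 -1.757  0.054] spin -1.924 | t 8.22 pos [ 549.2 -126.   104.2] yaw 73.4 open 0.483 F 61.8 W [ 0.8 -0.6 -2.3]
```

```bash
python3 -m crank '[{"hand":0,"delta_pos":[-3.69,-1.76,0.05],"spin":-1.93},{"hand":0,"delta_pos":[-3.69,-1.76,0.05],"spin":-1.93},{"hand":0,"delta_pos":[-3.69,-1.76,0.05],"spin":-1.93},{"hand":0,"delta_pos":[-3.69,-1.76,0.05],"spin":-1.93},{"hand":0,"delta_pos":[-3.69,-1.76,0.05],"spin":-1.93}]'|head -1; python3 go.py 385 -308 22 88.8
```

```text
time_s: 8.85
delta [0.028 0.103 1.24 ] spin -0.03 | t 8.85 pos [ 378.8 -309.5   96.4] yaw 88.6 open 0.479 F 61.6 W [ 0.5  0.1 -1.2]
```

```bash
python3 -m crank '[{"hand":0,"delta_pos":[0.03,0.08,0.6],"spin":0},{"hand":0,"delta_pos":[0.03,0.08,1.0],"spin":0},{"hand":0,"delta_pos":[0.03,0.08,1.2],"spin":0},{"hand":0,"delta_pos":[0.03,0.08,1.2],"spin":0},{"hand":0,"delta_pos":[0.03,0.08,1.2],"spin":0}]'; python3 go.py 385 -308 20 88.8
```

```text
time_s: 9.48
ee_pos: [0.3872, -0.3057, 0.0253]
eef_rot: [3.141, 0.001, 1.551]
wrist_force: [-0.2, -0.3, -1.6]
opening: 0.478
gripper_force: 61.7
delta [-0.039 -0.036  0.088] spin 0.007 | t 9.47 pos [ 387.2 -305.7   25.3] yaw 88.9 open 0.478 F 61.7 W [-0.2 -0.3 -1.6]
```

```bash
python3 -m crank '[{"hand":0,"delta_pos":[0,0,0.06],"spin":0},{"hand":0,"delta_pos":[0,0,0.06],"spin":0},{"hand":65,"delta_pos":[0,0,0.06],"spin":0},{"hand":65,"delta_pos":[0,0,0.06],"spin":0},{"hand":65,"delta_pos":[0,0,0.06],"spin":0}]'|tail -3;  python3 -m crank '[{"hand":65,"delta_pos":[0,0,-0.7],"spin":0},{"hand":65,"delta_pos":[0,0,-1.7],"spin":0},{"hand":70,"delta_pos":[0,0,-1.7],"spin":0}]' | tail -3; python3 go.py 681 -132 130 88.8
```

```text
wrist_force: [-0.8, 0.6, 0.2]
opening: 0.648
gripper_force: 0.0
wrist_force: [0.4, -0.5, -0.3]
opening: 0.702
gripper_force: 0.0
delta [ 3.022  4.807 -0.034] spin 0.005 | t 10.47 pos [ 389.  -307.4  127. ] yaw 88.8 open 0.702 F 0.0 W [ 0.4 -0.5 -0.3]
```

```bash
python3 -m crank '[{"hand":72,"delta_pos":[3.02,4.8,0],"spin":0},{"hand":72,"delta_pos":[3.02,4.8,0],"spin":0},{"hand":72,"delta_pos":[3.02,4.8,0],"spin":0},{"hand":72,"delta_pos":[3.02,4.8,0],"spin":0},{"hand":72,"delta_pos":[3.02,4.8,0],"spin":0}]'|head -1
python3 go.py 681 -132 3 88.8
```

```text
time_s: 11.1
delta [0.193 0.425 1.978] spin 0.006 | t 11.1 pos [ 655.5 -143.1  121.7] yaw 88.9 open 0.722 F 0.0 W [ 0.4 -1.   0.1]
```

```bash
python3 -m crank '[{"hand":72,"delta_pos":[0.19,0.42,0.4],"spin":0},{"hand":72,"delta_pos":[0.19,0.42,0.6],"spin":0},{"hand":72,"delta_pos":[0.19,0.42,0.6],"spin":0}]'|head -1
python3 go.py 681 -132 2 88.8
python3 - <<'E'
from h import *
grab("scene","scene3")
a=cv2.imread("pics/scene3.png"); cv2.imwrite("pics/crop3.png",cv2.resize(a[120:320,90:340],(750,600)))
E
```

```text
time_s: 11.48
delta [0.028 0.061 1.379] spin 0.005 | t 11.47 pos [ 677.7 -133.6   84.8] yaw 88.8 open 0.722 F 0.0 W [0.3 0.1 0. ]
```

View pics/crop3.png

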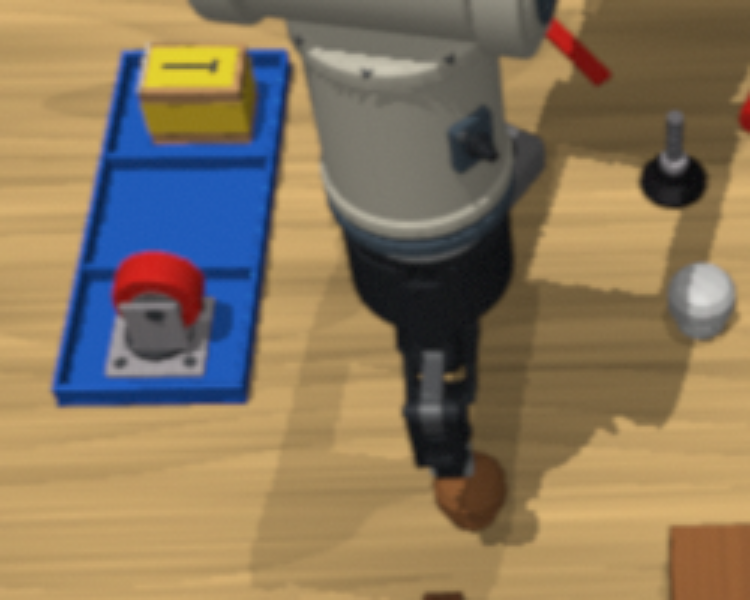

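Red castor (crop 160,310) and yellow box (195,95) stand flat in their own compartments of the blue tray. The gripper is lined up over the wooden knob (470,490).

```bash
python3 -m crank '[{"hand":72,"delta_pos":[0.02,0.05,0.7],"spin":0},{"hand":72,"delta_pos":[0.02,0.05,1.2],"spin":0},{"hand":72,"delta_pos":[0.02,0.05,1.36],"spin":0},{"hand":72,"delta_pos":[0.02,0.05,1.36],"spin":0},{"hand":72,"delta_pos":[0.02,0.05,1.36],"spin":0}]'|sed -n 2,4p;  python3 -m crank '[{"hand":0,"delta_pos":[0,0,0],"spin":0},{"hand":0,"delta_pos":[0,0,0],"spin":0},{"hand":0,"delta_pos":[0,0,0],"spin":0},{"hand":0,"delta_pos":[0,0,0],"spin":0}]'; python3 -m crank '[{"hand":0,"delta_pos":[0,0,-0.7],"spin":0},{"hand":0,"delta_pos":[0,0,-1.8],"spin":0},{"hand":0,"delta_pos":[0,0,-1.8],"spin":0},{"hand":0,"delta_pos":[0,0,-1.8],"spin":0}]' | tail -3; python3 go.py 503 297 110 88.8
```

```text
ee_pos: [0.6839, -0.133, 0.0071]
eef_rot: [3.139, 0.0, 1.55]
wrist_force: [-0.8, -0.2, -0.4]
time_s: 12.65
ee_pos: [0.6837, -0.1327, 0.0071]
eef_rot: [3.14, 0.0, 1.551]
wrist_force: [-1.1, -0.2, 7.7]
opening: 0.441
gripper_force: 59.5
wrist_force: [0.2, -0.2, -1.5]
opening: 0.438
gripper_force: 60.4
delta [ 7.096 -3.145  0.063] spin 0.006 | t 13.15 pos [ 683.1 -132.5  114.1] yaw 88.8 open 0.438 F 60.4 W [ 0.2 -0.2 -1.5]
```

```bash
python3 -m crank '[{"hand":0,"delta_pos":[3.5,-1.6,0],"spin":0},{"hand":0,"delta_pos":[3.5,-1.6,0],"spin":0},{"hand":0,"delta_pos":[3.5,-1.6,0],"spin":0},{"hand":0,"delta_pos":[3.5,-1.6,0],"spin":0},{"hand":0,"delta_pos":[3.5,-1.6,0],"spin":0}]'|head -1; python3 go.py 503 297 110 86
python3 - <<'E'
from h import *
grab("side","side3")
a=cv2.imread("pics/side3.png"); cv2.imwrite("pics/crop4.png",cv2.resize(a[80:380,140:440],(600,600)))
E
```

```text
time_s: 13.78
delta [ 3.563 -1.487  0.034] spin 0.38 | t 13.78 pos [588.6  81.7 111.7] yaw 89.0 open 0.44 F 60.4 W [-0.2 -0.8 -0.8]
```

View pics/crop4.png

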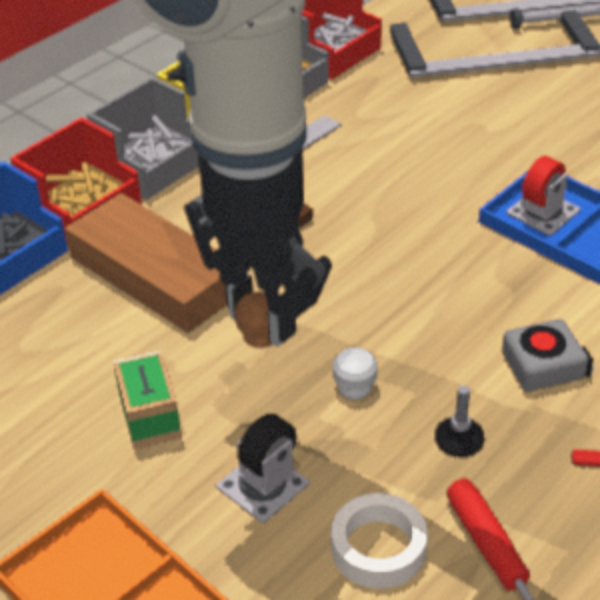

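The knob hangs between the fingers (crop 258,318), but its tilt is unclear. I carry it to the tray and check it from both cameras there.

```bash
python3 -m crank '[{"hand":0,"delta_pos":[3.56,-1.48,0],"spin":0.38},{"hand":0,"delta_pos":[3.56,-1.48,0],"spin":0.38},{"hand":0,"delta_pos":[3.56,-1.48,0],"spin":0.38},{"hand":0,"delta_pos":[3.56,-1.48,0],"spin":0.38},{"hand":0,"delta_pos":[3.56,-1.48,0],"spin":0.38}]'|head -1; python3 go.py 503 297 13 86
python3 - <<'E'
from h import *
S=grab("scene","scene4");D=grab("side","side4")
p=np.array([.503,.297,.10]); L=[]
for t,g in(("scene4",S),("side4",D)):
    u,v=proj(g,p).astype(int); v0=min(v-50,370); L.append(cv2.resize(cv2.imread(f"pics/{t}.png")[v0:v0+110,u-55:u+55],(400,400),interpolation=cv2.INTER_CUBIC)); print(t,u,v0)
cv2.imwrite("pics/crop5.png",np.hstack(L))
E
```

```text
time_s: 14.45
delta [ 0.012 -0.053  1.659] spin -0.008 | t 14.45 pos [506.2 296.1 112.5] yaw 85.9 open 0.44 F 60.4 W [ 1.1 -0.6  0.2]
scene4 494 112
side4 211 310
```

View pics/crop5.png

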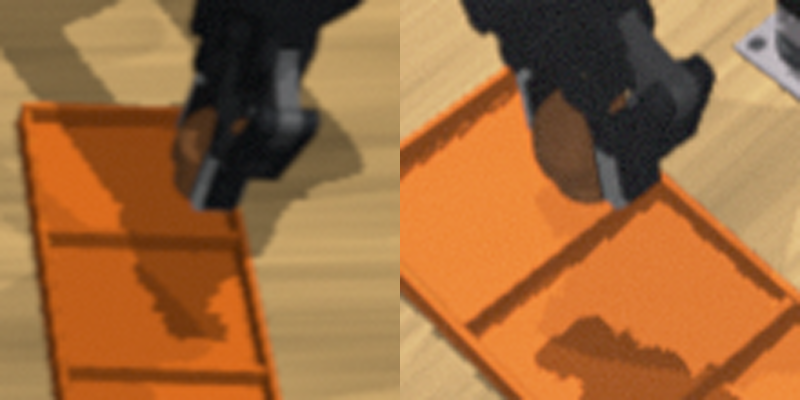

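The knob is between the pads but may be tipped or off-centre: it protrudes to the left of the finger at (190,165). I check with the wrist camera.

```bash
python3 - <<'E'
from h import *
grab("wrist","wrist5"); a=cv2.imread("pics/wrist5.png"); cv2.imwrite("pics/crop6.png",cv2.resize(a[250:480,200:460],(678,600)))
E
```

```text
(no output)
```

View pics/crop6.png

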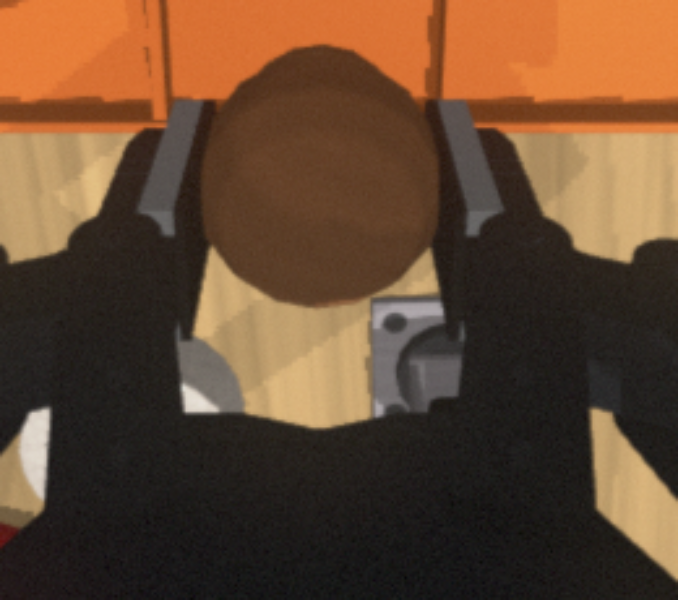

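```bash
python3 - <<'E'
from h import *
g=load("wrist5"); tcp=np.array([.5062,.2961]); a=np.radians(85.9); tx=np.array([np.cos(a),np.sin(a)]); th=np.linspace(0,2*np.pi,40)
print("cam",np.round(ray(g,320,240),3).tolist())
for s in(-12,-8,-4,0,4):
    c=tcp+tx*s/1000; out=[]
    for z,r in((0,15),(16,20),(22,20),(29,20),(38,8)):
        P=np.array([proj(g,[c[0]+r*np.cos(t)/1000,c[1]+r*np.sin(t)/1000,.1055+z/1000]) for t in th]); out.append((round(P[:,0].min()),round(P[:,0].max()),round(P[:,1].min()),round(P[:,1].max())))
    print(s,out)
print("seen: u 278..368, v 267..367")
E
```

```text
cam [[0.513, 0.375, 0.256], [-0.031, -0.32, -0.947]]
-12 [(291, 350, 287, 338), (277, 363, 293, 367), (276, 365, 300, 376), (274, 367, 308, 387), (300, 340, 346, 379)]
-8 [(291, 350, 280, 332), (277, 363, 285, 360), (275, 365, 291, 369), (273, 367, 299, 379), (300, 340, 338, 371)]
-4 [(291, 350, 272, 325), (277, 364, 277, 353), (275, 365, 283, 361), (273, 367, 291, 372), (300, 340, 329, 363)]
0 [(290, 350, 265, 318), (276, 364, 268, 346), (274, 366, 274, 354), (272, 368, 282, 365), (299, 340, 320, 355)]
4 [(290, 351, 257, 312), (276, 364, 260, 339), (274, 366, 265, 347), (272, 368, 272, 357), (299, 340, 311, 346)]
seen: u 278..368, v 267..367
```

The measured outline (v 267–367) matches an upright, centred knob (265–365), so it isn't tipped. I lower it.

```bash
python3 -m crank '[{"hand":0,"delta_pos":[0,-0.03,0.8],"spin":0},{"hand":0,"delta_pos":[0,-0.03,1.4],"spin":0},{"hand":0,"delta_pos":[0,-0.03,1.64],"spin":0},{"hand":0,"delta_pos":[0,-0.03,1.64],"spin":0},{"hand":0,"delta_pos":[0,-0.03,1.64],"spin":0}]'; python3 go.py 503 297 11 86
```

```text
time_s: 15.22
ee_pos: [0.5061, 0.295, 0.0163]
eef_rot: [3.14, -0.001, 1.497]
wrist_force: [-0.1, 0.1, -0.1]
opening: 0.443
gripper_force: 60.4
delta [ 0.03  -0.054  0.087] spin -0.029 | t 15.22 pos [506.1 295.   16.3] yaw 85.8 open 0.443 F 60.4 W [-0.1  0.1 -0.1]
```

```bash
python3 -m crank '[{"hand":0,"delta_pos":[0,-0.02,0.07],"spin":0},{"hand":0,"delta_pos":[0,-0.02,0.07],"spin":0}]'; python3 go.py 503 297 11 86
```

```text
time_s: 15.48
ee_pos: [0.5038, 0.2951, 0.0113]
eef_rot: [3.141, -0.0, 1.498]
wrist_force: [0.5, 0.6, -0.3]
opening: 0.443
gripper_force: 60.4
delta [ 0.03  -0.015  0.004] spin -0.024 | t 15.47 pos [503.8 295.1  11.3] yaw 85.8 open 0.443 F 60.4 W [ 0.5  0.6 -0.3]
```

```bash
python3 -m crank '[{"hand":0,"delta_pos":[0,0,0.025],"spin":0},{"hand":0,"delta_pos":[0,0,0.025],"spin":0},{"hand":53,"delta_pos":[0,0,0.025],"spin":0},{"hand":53,"delta_pos":[0,0,0.025],"spin":0},{"hand":53,"delta_pos":[0,0,0.025],"spin":0}]'|tail -3;  python3 -m crank '[{"hand":53,"delta_pos":[0,0,-0.5],"spin":0},{"hand":53,"delta_pos":[0,0,-1.2],"spin":0},{"hand":53,"delta_pos":[0,0,-1.9],"spin":0},{"hand":53,"delta_pos":[0,0,-1.9],"spin":0}]' | tail -3; python3 go.py 447.5 -8 130 86
```

```text
wrist_force: [-1.3, 0.3, -0.8]
opening: 0.53
gripper_force: 0.0
wrist_force: [0.4, 0.9, -0.0]
opening: 0.533
gripper_force: 0.0
delta [-5.126 -0.596 -0.078] spin -0.025 | t 16.6 pos [505.7 296.1 126.6] yaw 85.8 open 0.533 F 0.0 W [ 0.4  0.9 -0. ]
```

```bash
python3 -m crank '[{"hand":50,"delta_pos":[-5.12,-0.6,0],"spin":0},{"hand":50,"delta_pos":[-5.12,-0.6,0],"spin":0},{"hand":50,"delta_pos":[-5.12,-0.6,0],"spin":0},{"hand":50,"delta_pos":[-5.12,-0.6,0],"spin":0},{"hand":50,"delta_pos":[-5.12,-0.6,0],"spin":0}]'|head -1; python3 -m crank '[{"hand":50,"delta_pos":[0,0,0],"spin":0}]'|head -1; python3 go.py 447.5 -8 27 86
python3 - <<'E'
from h import *
grab("wrist","wrist6"); S=grab("scene","scene6");D=grab("side","side6")
L=[]
for t,g in(("scene6",S),("side6",D)):
    u,v=proj(g,[.504,.297,.02]).astype(int); v0=min(v-55,370); u0=max(u-55,0); L.append(cv2.resize(cv2.imread(f"pics/{t}.png")[v0:v0+110,u0:u0+110],(330,330),interpolation=cv2.INTER_CUBIC))
u,v=proj(S,[.4475,-.008,.05]).astype(int);L.append(cv2.resize(cv2.imread("pics/scene6.png")[v-55:v+55,u-40:u+6+34],(140,330)))
cv2.imwrite("pics/crop7.png",np.hstack(L))
E
```

```text
time_s: 17.23
time_s: 17.35
delta [0.072 0.063 1.591] spin -0.061 | t 17.35 pos [443.6 -12.  122.4] yaw 85.5 open 0.503 F 0.0 W [ 0.3  0.9 -0.5]
```

View pics/crop7.png

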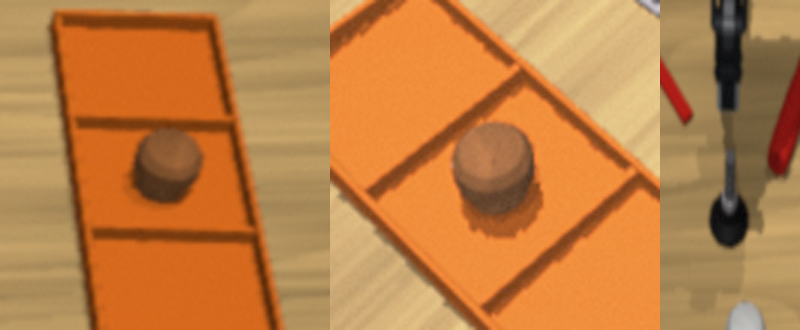

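The knob stands upright in the middle of the orange tray's centre compartment, and the foot's stud lies under the gripper. I descend and grip the stud.

```bash
python3 -m crank '[{"hand":50,"delta_pos":[0.07,0.06,0],"spin":0},{"hand":50,"delta_pos":[0.07,0.06,0.8],"spin":0},{"hand":50,"delta_pos":[0.07,0.06,1.55],"spin":0},{"hand":50,"delta_pos":[0.07,0.06,1.55],"spin":0},{"hand":50,"delta_pos":[0.07,0.06,1.55],"spin":0}]'|sed -n 2,4p;  python3 -m crank '[{"hand":0,"delta_pos":[0,0,0],"spin":0},{"hand":0,"delta_pos":[0,0,0],"spin":0},{"hand":0,"delta_pos":[0,0,0],"spin":0},{"hand":0,"delta_pos":[0,0,0],"spin":0},{"hand":0,"delta_pos":[0,0,0],"spin":0}]'; python3 -m crank '[{"hand":0,"delta_pos":[0,0,-0.7],"spin":0},{"hand":0,"delta_pos":[0,0,-1.5],"spin":0},{"hand":0,"delta_pos":[0,0,-1.5],"spin":0}]' | tail -3; python3 go.py 416 303 120 86
```

```text
ee_pos: [0.45, -0.0041, 0.0312]
eef_rot: [3.141, -0.0, 1.499]
wrist_force: [0.2, 0.1, 0.2]
time_s: 18.75
ee_pos: [0.45, -0.0049, 0.0312]
eef_rot: [3.14, -0.0, 1.497]
wrist_force: [-0.4, 1.2, 9.1]
opening: 0.091
gripper_force: 59.6
wrist_force: [0.2, 0.3, -0.4]
opening: 0.093
gripper_force: 58.9
delta [ 5.075 -0.971  0.054] spin -0.027 | t 19.12 pos [451.7  -5.  123.5] yaw 85.8 open 0.093 F 58.9 W [ 0.2  0.3 -0.4]
```

```bash
python3 -m crank '[{"hand":0,"delta_pos":[5.08,-0.97,0],"spin":0},{"hand":0,"delta_pos":[5.08,-0.97,0],"spin":0},{"hand":0,"delta_pos":[5.08,-0.97,0],"spin":0},{"hand":0,"delta_pos":[5.08,-0.97,0],"spin":0},{"hand":0,"delta_pos":[5.08,-0.97,0],"spin":0}]'|head -1; python3 -m crank '[{"hand":0,"delta_pos":[0,0,0],"spin":0},{"hand":0,"delta_pos":[0,0,0],"spin":0}]'|tail -2; python3 go.py 416 304 36 86
python3 - <<'E'
from h import *
W=grab("wrist","wrist7"); S=grab("scene","scene7");D=grab("side","side7")
L=[]
for t,g in(("scene7",S),("side7",D)):
    u,v=proj(g,[.416,.304,.08]).astype(int); v0=min(v-60,355); u0=max(u-60,0); L.append(cv2.resize(cv2.imread(f"pics/{t}.png")[v0:v0+125,u0:u0+125],(400,400),interpolation=cv2.INTER_CUBIC)); print(u0,v0)
cv2.imwrite("pics/crop8.png",np.hstack(L))
E
```

```text
time_s: 19.75
opening: 0.096
gripper_force: 58.9
delta [0.026 0.057 1.387] spin -0.017 | t 20.0 pos [412.6 302.8 119.2] yaw 85.9 open 0.096 F 58.9 W [ 0.1 -0.6 -0.4]
424 74
194 347
```

View pics/crop8.png

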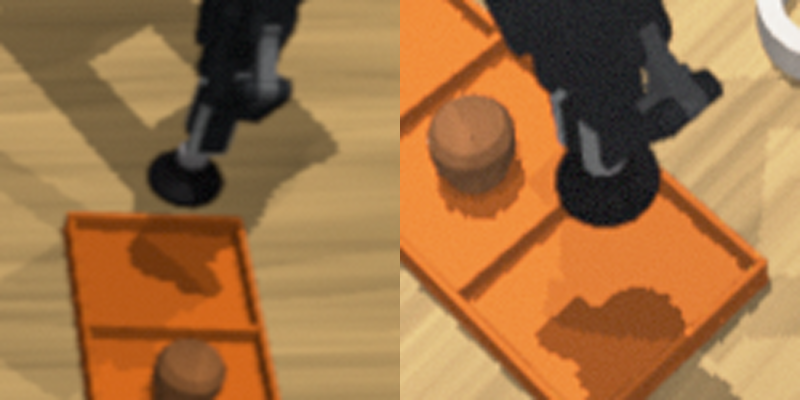

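The foot hangs base-down over the end compartment, with the base at scene crop (187,178) and side crop (608,187). I check its tilt by triangulating the base centre.

```bash
python3 - <<'E'
from h import *
S,D=load("scene7"),load("side7")
def blob(g,x0,y0,x1,y1,z):
    pass
for zz in(.090,): print("scene",np.round(onz(S,482.4,129.6,zz)*1000),"side",np.round(onz(D,259,405.4,zz)*1000))
o1,d1=ray(S,482.4,129.6);o2,d2=ray(D,259,405.4);s=np.linalg.lstsq(np.c_[d1,-d2],o2-o1,rcond=None)[0];print("tri",np.round((o1+d1*s[0])*1000),np.round((o2+d2*s[1])*1000))
for n,g in(("scene",S),("side",D)):
    # predicted upright base outline extents (top edge z 5mm), axis at TCP xy
    th=np.linspace(0,2*np.pi,60)
    for dy in(-5,0):
        P=np.array([proj(g,[.4126+.022*np.cos(t),.3028+dy/1000+.022*np.sin(t),.090]) for t in th]); print(n,dy,np.round([P[:,0].min(),P[:,0].max(),P[:,1].min(),P[:,1].max()],1))
print("seen scene",424+np.array([147,223])*.3125,74+np.array([148,207])*.3125,"side",194+np.array([156,260])*.3125,347+np.array([140,227])*.3125)
E
```

```text
scene [413. 298.  90.] side [409. 302.  90.]
tri [410. 299.  87.] [411. 301.  87.]
scene -5 [470.1 494.4 121.  138.1]
scene 0 [472.8 497.1 120.9 138.1]
side -5 [242.7 276.2 387.3 416.8]
side 0 [240.  273.6 389.8 419.5]
seen scene [469.9375 493.6875] [120.25   138.6875] side [242.75 275.25] [390.75   417.9375]
```

Outline matches an upright foot with its axis 4 mm short in y, so I correct that and lower.

```bash
python3 -m crank '[{"hand":0,"delta_pos":[0.05,0.06,0.7],"spin":0},{"hand":0,"delta_pos":[0.05,0.06,1.2],"spin":0},{"hand":0,"delta_pos":[0.05,0.06,1.36],"spin":0},{"hand":0,"delta_pos":[0.05,0.06,1.36],"spin":0},{"hand":0,"delta_pos":[0.05,0.06,1.36],"spin":0}]'|sed -n 2,4p; python3 go.py 416 306 35 86
```

```text
ee_pos: [0.4181, 0.3063, 0.0398]
eef_rot: [3.14, -0.001, 1.497]
wrist_force: [-0.7, 0.6, -0.6]
delta [-0.008 -0.035  0.08 ] spin -0.029 | t 20.77 pos [418.1 306.3  39.8] yaw 85.8 open 0.09 F 58.9 W [-0.7  0.6 -0.6]
```

```bash
python3 -m crank '[{"hand":0,"delta_pos":[0,0,0.075],"spin":0},{"hand":0,"delta_pos":[0,0,0.075],"spin":0},{"hand":0,"delta_pos":[0,0,0.075],"spin":0}]'|sed -n 2,4p; python3 go.py 416 306 35 86
```

```text
ee_pos: [0.4182, 0.3068, 0.0353]
eef_rot: [3.14, -0.002, 1.498]
wrist_force: [0.2, 0.1, 5.7]
delta [-0.016 -0.036  0.005] spin -0.024 | t 21.15 pos [418.2 306.8  35.3] yaw 85.8 open 0.093 F 59.5 W [0.2 0.1 5.7]
```

Contact with the floor (5.7 N). I release, rise and go on to the green box.

```bash
python3 -m crank '[{"hand":35,"delta_pos":[0,0,0],"spin":0},{"hand":35,"delta_pos":[0,0,0],"spin":0},{"hand":35,"delta_pos":[0,0,0],"spin":0}]'|tail -2;  python3 -m crank '[{"hand":35,"delta_pos":[0,0,-0.5],"spin":0},{"hand":35,"delta_pos":[0,0,-1.2],"spin":0},{"hand":35,"delta_pos":[0,0,-1.6],"spin":0},{"hand":35,"delta_pos":[0,0,-1.6],"spin":0}]' | tail -3; python3 go.py 669 146.5 130 148
```

```text
opening: 0.347
gripper_force: 0.0
wrist_force: [-0.1, -0.4, 0.6]
opening: 0.348
gripper_force: 0.0
delta [-2.36   4.362  0.038] spin -7.775 | t 22.02 pos [418.3 306.9 131.9] yaw 85.8 open 0.348 F 0.0 W [-0.1 -0.4  0.6]
```

```bash
python3 -m crank '[{"hand":72,"delta_pos":[-2.36,4.36,0],"spin":-5},{"hand":72,"delta_pos":[-2.36,4.36,0],"spin":-5},{"hand":72,"delta_pos":[-2.36,4.36,0],"spin":-5},{"hand":72,"delta_pos":[-2.36,4.36,0],"spin":-5},{"hand":72,"delta_pos":[-2.36,4.36,0],"spin":-5}]'|head -1; python3 go.py 669 146.5 130 148
```

```text
time_s: 22.65
delta [ 0.033  0.025 -0.026] spin -2.763 | t 22.65 pos [668.9 144.  128.4] yaw 125.9 open 0.721 F 0.0 W [ 1.1  0.8 -0.1]
```

```bash
python3 -m crank '[{"hand":72,"delta_pos":[0.03,0.02,0],"spin":-2.76},{"hand":72,"delta_pos":[0.03,0.02,0],"spin":-2.76},{"hand":72,"delta_pos":[0.03,0.02,0.3],"spin":-2.76},{"hand":72,"delta_pos":[0.03,0.02,0.3],"spin":-2.76}]'|head -1; python3 go.py 669 146.5 14 148
```

```text
time_s: 23.15
delta [-0.061  0.019  1.583] spin -0.041 | t 23.15 pos [665.8 147.6 109. ] yaw 147.7 open 0.72 F 0.0 W [-0.2  0.6  0.6]
```

```bash
python3 -m crank '[{"hand":72,"delta_pos":[-0.05,0.02,0.8],"spin":-0.04},{"hand":72,"delta_pos":[-0.05,0.02,1.56],"spin":-0.04},{"hand":72,"delta_pos":[-0.05,0.02,1.56],"spin":-0.04},{"hand":72,"delta_pos":[-0.05,0.02,1.56],"spin":-0.04}]'|sed -n 2,4p;  python3 -m crank '[{"hand":0,"delta_pos":[0,0,0],"spin":0},{"hand":0,"delta_pos":[0,0,0],"spin":0},{"hand":0,"delta_pos":[0,0,0],"spin":0},{"hand":0,"delta_pos":[0,0,0],"spin":0}]'; python3 -m crank '[{"hand":0,"delta_pos":[0,0,-0.7],"spin":0},{"hand":0,"delta_pos":[0,0,-1.4],"spin":0},{"hand":0,"delta_pos":[0,0,-1.4],"spin":0}]' | tail -3; python3 go.py 591 291 100 86
```

```text
ee_pos: [0.6716, 0.1476, 0.0198]
eef_rot: [3.141, 0.001, 2.585]
wrist_force: [0.4, -0.5, 0.3]
time_s: 24.15
ee_pos: [0.6726, 0.1477, 0.0212]
eef_rot: [3.139, 0.003, 2.586]
wrist_force: [-0.2, 0.5, 7.2]
opening: 0.477
gripper_force: 62.6
wrist_force: [0.9, 0.4, -2.2]
opening: 0.481
gripper_force: 61.6
delta [2.43  1.297 0.12 ] spin 7.773 | t 24.52 pos [673.8 148.  107.6] yaw 148.2 open 0.481 F 61.6 W [ 0.9  0.4 -2.2]
```

```bash
python3 -m crank '[{"hand":0,"delta_pos":[2.4,1.32,0.1],"spin":5},{"hand":0,"delta_pos":[2.4,1.32,0.1],"spin":5},{"hand":0,"delta_pos":[2.4,1.32,0.1],"spin":5},{"hand":0,"delta_pos":[2.4,1.32,0.1],"spin":5},{"hand":0,"delta_pos":[2.4,1.32,0.1],"spin":5}]'|head -1; python3 go.py 591 289 98 86
```

```text
time_s: 25.15
delta [-0.037  0.013 -0.032] spin 2.789 | t 25.15 pos [589.6 290.8  96.1] yaw 108.3 open 0.481 F 61.5 W [-0.5  0.5 -2.6]
```

```bash
python3 -m crank '[{"hand":0,"delta_pos":[-0.03,0.01,0],"spin":2.78},{"hand":0,"delta_pos":[-0.03,0.01,0],"spin":2.78},{"hand":0,"delta_pos":[-0.03,0.01,0],"spin":2.78},{"hand":0,"delta_pos":[-0.03,0.01,0],"spin":2.78}]'|head -1; python3 go.py 591 289 27 86
python3 - <<'E'
from h import *
S=grab("scene","scene8");D=grab("side","side8")
L=[]
for t,g in(("scene8",S),("side8",D)):
    u,v=proj(g,[.54,.294,.03]).astype(int); v0=min(v-80,320); u0=max(u-80,0); L.append(cv2.resize(cv2.imread(f"pics/{t}.png")[v0:v0+160,u0:u0+160],(400,400),interpolation=cv2.INTER_CUBIC)); print(u0,v0)
cv2.imwrite("pics/crop9.png",np.hstack(L))
E
```

```text
time_s: 25.65
delta [ 0.007 -0.009  1.158] spin 0.027 | t 25.65 pos [591.5 288.5  96.5] yaw 86.2 open 0.479 F 61.5 W [-0.2 -0.2 -1.1]
406 124
121 293
```

View pics/crop9.png

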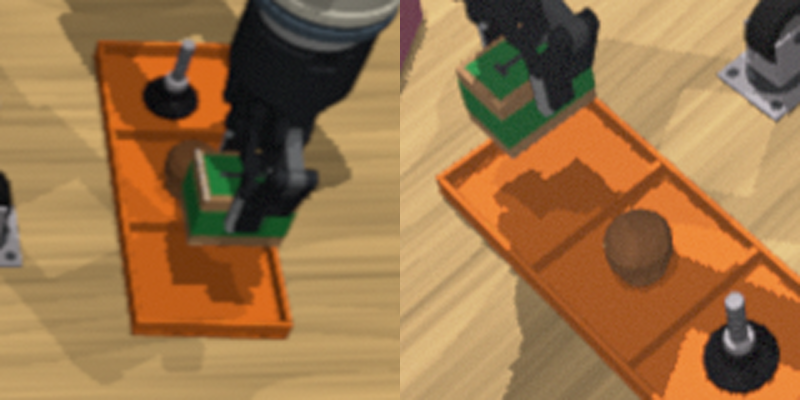

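The foot and knob stand upright in their compartments, and the green box hangs level over the third. I lower it.

```bash
python3 -m crank '[{"hand":0,"delta_pos":[0,0,0.6],"spin":0},{"hand":0,"delta_pos":[0,0,1.0],"spin":0},{"hand":0,"delta_pos":[0,0,1.18],"spin":0},{"hand":0,"delta_pos":[0,0,1.18],"spin":0},{"hand":0,"delta_pos":[0,0,1.18],"spin":0}]'|sed -n 2,4p; python3 go.py 591 289 25 86
```

```text
ee_pos: [0.5919, 0.2892, 0.0263]
eef_rot: [3.141, -0.001, 1.501]
wrist_force: [0.4, 0.5, -0.5]
delta [-0.005 -0.015  0.022] spin 0.001 | t 26.38 pos [591.9 289.2  26.3] yaw 86.0 open 0.484 F 62.4 W [ 0.4  0.5 -0.5]
```

```bash
python3 -m crank '[{"hand":0,"delta_pos":[0,0,0.03],"spin":0},{"hand":0,"delta_pos":[0,0,0.03],"spin":0},{"hand":62,"delta_pos":[0,0,0.03],"spin":0},{"hand":62,"delta_pos":[0,0,0.03],"spin":0},{"hand":62,"delta_pos":[0,0,0.03],"spin":0}]'|tail -3;  python3 -m crank '[{"hand":62,"delta_pos":[0,0,-0.7],"spin":0},{"hand":62,"delta_pos":[0,0,-1.7],"spin":0},{"hand":62,"delta_pos":[0,0,-2.5],"spin":0},{"hand":62,"delta_pos":[0,0,-2.5],"spin":0}]' | tail -3;python3 -m crank '[{"hand":62,"delta_pos":[0,-3.5,0],"spin":0},{"hand":62,"delta_pos":[0,-3.5,0],"spin":0},{"hand":62,"delta_pos":[0,-3.5,0],"spin":0},{"hand":62,"delta_pos":[0,-3.5,0],"spin":0},{"hand":62,"delta_pos":[0,-3.5,0],"spin":0}]'|head -2
python3 - <<'E'
from h import *
grab("scene","scene9")
E
```

```text
wrist_force: [0.0, 1.0, -0.2]
opening: 0.621
gripper_force: 0.0
wrist_force: [0.4, -0.2, -0.5]
opening: 0.623
gripper_force: 0.0
time_s: 28.12
ee_pos: [0.3809, 0.3038, 0.1737]
```

View pics/scene9.png

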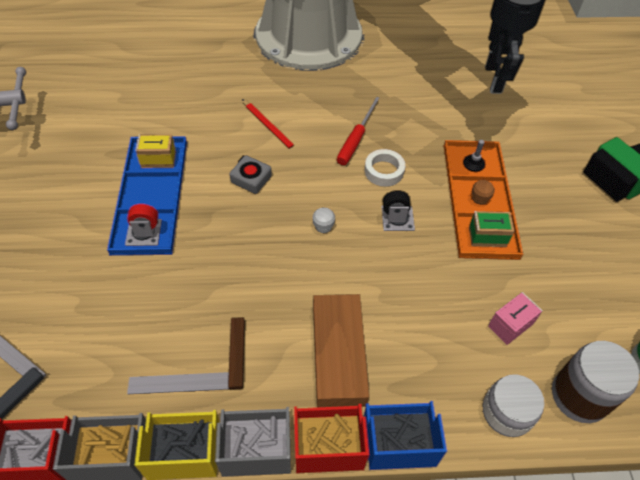

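All five pieces stand upright in separate compartments: yellow box (155,150), red castor (143,225), foot (476,157), knob (483,191), green box (491,228). The black castor, metal knob and pink box are where they were, and the arm is clear of everything.

```bash
python3 -c "from plant import hand_in; print(hand_in())"
```

```text
the job is handed in; nothing more can be done
None
```

The job is handed in at about 28 s: the red castor and yellow box are in the blue tray, and the wooden knob, levelling foot and green box are in the orange tray, each upright in its own compartment, with the black castor, metal knob and pink box untouched.

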